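# Load the jar lane and lock its follower

### The job

Load the jar lane: lift the blue-handled follower off its keyhole hook beside the lane and, with it as your pusher, bring the three red-capped seasoning jars upright and one behind another in between the rails. Press the row up gently (never more than about 20 N from the follower on a jar) until it is tight on the sprung stop at the far end, wherever that happens to be clamped, and leave the follower standing on the table between the rails, locked in the rack teeth right behind the last jar, so that the stop's spring keeps the row pressed together without gaps.

Things in the scene. Friction and masses are not known exactly. Their poses are not given: they have to be found in the camera images.
- lane: fixed aluminium jar lane. Origin on the table in the middle of its mouth; +x runs into the lane (the way jars are pushed), z up. Rails 36 mm high, 50 mm apart (y = -25 to +25 mm) from x = 0; wings flare out to x = -57, y = +-57 mm. White hold-down strip 114 mm up from x = 0.105 m on, arches to 123 mm. No floor: jars slide on the table. Its hook, rack and stop: see the points.
- rack_first (a point): first rack tooth, on the lane's mid-line (lane x = 17 mm). Seven saw teeth 10 mm apart (to x = 77 mm) line both rails. The follower's noses click over them going in and catch going out: it locks where its back is 1 mm short of a tooth; to free it, lift it 40 mm straight up. With its back before this point it can be drawn out freely.
- stop_range (a point): middle (lane x = 0.200 m, 50 mm up) of the range in which the stop's rubber pad may stand: it is clamped anywhere within 22 mm either way along lane x, so it must be felt. The pad is sprung: about 2 N at first touch, 0.25 N more per mm, then hard after 18 mm. Sliding three jars takes about 2 N besides, the noses 1 to 2 N; the lock lets the row spring back up to 10 mm.
- hook_stud (a point): headed stud on the lane's post, pointing along lane +x; this point is on its axis at the post's face, 90 mm up. Neck 7 mm thick, 10 mm long; head 15 mm across, ends 15 mm from the post's face. The post (26 mm wide) ends 8 mm above the axis.
- follower: follower, 0.3 kg, 134 mm tall: steel foot, two rubber bumpers in front, plate with keyhole, blue handle. Origin under the middle of its back face, +x to the bumpers, 38 mm long. It hangs facing lane +x, 14 mm off the table. Keyhole: slot 11 mm wide (stud now at its top end), 24 mm hole centred 30 mm below the stud: raise 30 mm, then move 20 mm or more along +x.
- follower_grip (a point): centre of the blue handle: block 16 mm along follower x, 42 mm wide (y), 42 mm high, 113 mm above the foot's underside, 7 mm ahead of the back face; the stud lies 36 mm below this point while it hangs. Grip it from above with the fingers closing along follower x. The foot's sprung side noses reach 28 mm to each side at the back and fold in to 25 mm.
- follower_nest (a point): where the axis of a pushed jar lies when it sits against both bumpers: on the follower's mid-line, 55 mm ahead of its back face (48 mm ahead of the handle's centre). The bumpers (10 mm rods, 32 mm apart, reaching up to 84 mm) cradle a jar up to about 30 degrees off the push direction.
- jar_1: upright seasoning jar, clear with a dark label and a red cap, 45 mm across and 108 mm tall, about 0.11 kg; all three are alike. Origin under its middle, z up along the jar. Starts standing loose on the table in front of the lane's mouth; pushed from behind only near its top, it tips over.
- jar_2: upright seasoning jar, clear with a dark label and a red cap, 45 mm across and 108 mm tall, about 0.11 kg; all three are alike. Origin under its middle, z up along the jar. Starts standing loose on the table in front of the lane's mouth; pushed from behind only near its top, it tips over.
- jar_3: upright seasoning jar, clear with a dark label and a red cap, 45 mm across and 108 mm tall, about 0.11 kg; all three are alike. Origin under its middle, z up along the jar. Starts standing loose on the table in front of the lane's mouth; pushed from behind only near its top, it tips over.
Things that resemble listed ones, but are neither listed nor needed, are in the scene too. There is more than one size of the follower; the job needs the smaller. Leave any yellow look-alike of the jar_2 alone.

How it is judged:
By the outcome, as a careful person would: the job done as asked, in the order asked, and still so for the second after the job is handed in, with the robot touching nothing.
It also fails if it takes over 70 s, if anything falls off the work surface, if the arm or the gripper's body presses on something with over 40 N, if the wrist force passes 120 N, or if a joint passes its speed limit or range.

### The arm

A 6-joint arm with a two-finger parallel gripper is mounted at the origin on a cart in front of the work surface, level with it; the furniture and walls round the work are solid. World frame = base frame: x ahead of the robot, y to its left, z up, the work surface at z = 0. Lengths are in mm, angles in degrees, forces in N, time in s.
With the tool pointing down it reaches from about 300 to 850 mm from the base axis. Payload 4.2 kg.
Tool frame: the origin (TCP) lies midway between the tips of the shut fingers; the grasp point (between the pads) lies 19 mm behind it (env.grasp_offset is the distance from the TCP to the grasp point, in mm); z points along the fingers, y is the line along which they close (so a half turn about z gives the same grasp; the last joint's range is limited). The gripper opens to 91 mm and grips with 3 to 60 N. Pads are 32 mm wide; open, the fingers measure 118 mm over their backs; the gripper's body (76 mm by 178 mm) begins 60 mm behind the grasp point.
Start: joints at [-73.625, 18.312, 89.639, -0, 72.044, -1.146], TCP at [173.11, -548.339, 213.976] pointing down, gripper open.
Joint ranges: [-177.97, 177.97], [-48.28, 115.42], [12.27, 149.76], [-77.06, 257.06], [2.81, 150.46], [-146.56, 146.56]. Speed limits (degrees/s): [147.25, 147.25, 180, 180, 180, 180].

### API

Orientations are given as [roll, pitch, yaw] about the fixed x, y, z axes, in that order (R = Rz(yaw) Ry(pitch) Rx(roll)).
In Python, from workcell import env, optics gives the robot as it stands. The module is installed in compiled form; this text tells all that it offers.
- The arm moves only by the tool send_rows, never from a script. Its argument "targets" is a list that holds one entry, the list of rows, each a list of 7 numbers: the turn, a rotation vector about the world's x, y, z scaled (see below), then the shift along the world's x, y, z scaled (see below), then the closure, from -1 (fully open) to 1 (shut). In form: [[[rx, ry, rz, x, y, z, gripper], ...]]. A call has 1 to 12 rows; each row shifts and turns the commanded pose from where the row before left it; what a row does not reach is not made up. The controller multiplies each number of a shift by 0.2 m and each number of a turn by pi/2 rad. A row lasts 1/10 s, in which the tool goes at most 50 mm and 8.59 degrees, less where a joint would pass 70% of its speed; a pose out of reach is approached as far as the arm can. A call with a number of a shift or a turn outside -1 to 1 is refused whole. A call with a gripper value outside its range is refused whole. The fingers move at their own pace and stop on an object; "grip_force" is the grip in N (left out, the last holds). Time passes only in rows, so rows that do not move let the fingers close. It gives the time, the measured TCP pose, the force, the opening and the grip force at its end, in the units of the state.
- env.state(): the state, without advancing time (a new reading comes with each control period).
- optics.grab_frame(name): name is "scene" or "side" or "wrist"; returns (picture, depth): 480x640x3 uint8, red, green, blue; 480x640 float32, mm along the optical axis (not along the pixel's ray), 0 where there is no reading.
- optics.camera_info(name): a dict with "camera_matrix" (3x3 intrinsics, pixels), "R" (3x3) and "t" (3): a world point X has camera coordinates R X + t; the wrist camera has in their place "mount" (4x4, takes a point from camera to tool coordinates, whose origin is the TCP and whose axes are the flange's). Camera axes: x right, y down, z forward; pixel columns grow to the right and rows downward; lengths in mm; the calibration is good to about 2 mm. A picture is of the moment at which its call begins: read the wrist's pose just before it. camera_info takes no time and is no camera call.
- env.job_done(): hands the job in; it is judged then, once.
Trained networks look in the newest picture that a camera, given by its name, has taken for a name from the list of things; names that differ only in an ending like _2 or _b are one class to them, and where a whole thing is asked for, a point or a joint stands for the part that bears it (a point fixed in the world has none). Each returns a list of dicts, best first, with "conf" (0 to 1); they miss things now and then, are a little off and sometimes report something else, mostly with a low value. They report only what shows in the picture. A call takes as long as a camera call. They do not tell look-alikes from the thing itself.
- optics.silhouettes(camera, name): "mask" (480x640 bool, what is visible of it) and "at" ([column, row] in pixels, amid what is visible of it).
- optics.place_of(camera, name): "at" ([column, row] in pixels: a listed point, or the origin of a listed thing).
The state is a dict: "time_s": time; "qpos": joint angles; "qvel": joint speeds; "effort": joint torques, N m; "ee_pos": TCP position; "ee_rot": TCP orientation; "force": force on the tool from outside, world axes, zero at the start; "torque": the same for the moment, N m; "gripper_width": finger opening in mm; "gripper_force": force on a finger pad.
Only numpy, scipy, OpenCV 4.12 (cv2) and the standard library are available. Lean on these libraries where they do the work, as an engineer would, in place of code of your own. Each camera call takes 0.05 s, during which the arm holds its last target. There are 200 camera calls.

## Working session

There is one attempt and no reset: what is moved stays moved. The work goes in short steps, Python scripts to look and compute and a tool call to move; the robot and the scene stay as the last step left them, time stands still between calls to the robot, and variables do not carry over. Pictures are saved under pics/ and viewed, at most 10 in all, crops included, and the job is handed in when it is done.

Besides the shell and the picture viewer there is one more tool, called after "Call:" as name(argument=value, ...) on one line, values as JSON. send_rows: Moves the arm, as the interface text tells. Its arguments: {"type":"object","properties":{"targets":{"type":"array"},"grip_force":{"type":"number"}},"required":["targets"]}

```bash
mkdir -p pics; cat > h.py <<'E'
import numpy as np, cv2
from scipy.spatial.transform import Rotation as Ro
from workcell import env, optics
def cam(n):
    c=optics.camera_info(n);K=np.array(c["camera_matrix"],float)
    if n=="wrist":
        M=np.array(c["mount"]);s=env.state();T=np.eye(4);T[:3,:3]=Ro.from_euler('xyz',s["ee_rot"],degrees=True).as_matrix();T[:3,3]=s["ee_pos"]
        T=T@M;R=T[:3,:3].T;t=-R@T[:3,3]
    else: R=np.array(c["R"],float);t=np.array(c["t"],float).ravel()
    return K,R,t
def ray(C,p):
    K,R,t=C;d=R.T@np.linalg.inv(K)@[p[0],p[1],1.];return -R.T@t,d
def atz(C,p,z):
    o,d=ray(C,p);return o+d*(z-o[2])/d[2]
def atd(C,p,dep):
    K,R,t=C;return R.T@(np.linalg.inv(K)@[p[0],p[1],1.]*dep-t)
def cloud(C,dep):
    K,R,t=C;v,u=np.mgrid[0:480,0:640];P=np.stack([(u-K[0,2])/K[0,0]*dep,(v-K[1,2])/K[1,1]*dep,dep],-1)
    return (P-t)@R
E
cat > a.py <<'E'
from h import *
np.set_printoptions(precision=1,suppress=True)
s=env.state();print(s)
ims=[]
for n in ("scene","side"):
    C=cam(n);im,d=optics.grab_frame(n);np.savez("f_"+n,im=im,d=d)
    print(n,"cam at",-C[1].T@C[2]);W=cloud(C,d)
    cv2.imwrite(f"pics/{n}0.png",im[:,:,::-1])
    for name in ("lane","rack_first","stop_range","hook_stud","follower_grip","follower","jar_1"):
        for r in optics.place_of(n,name):
            a=r["at"];u,v=int(np.clip(a[0],0,639)),int(np.clip(a[1],0,479))
            z={"lane":0,"stop_range":50,"hook_stud":90,"follower_grip":127,"follower":14,"jar_1":0,"rack_first":0}[name]
            print(name,round(r["conf"],2),np.array(a),"z-plane",atz(C,a,z),"depth",W[v,u])
E
python3 a.py
```

```text
{'time_s': 0.0, 'qpos': array([-73.6,  18.4,  89.7,  -0. ,  72. ,  -1.1]), 'qvel': array([-0. , -0.1, -0. ,  0. ,  0.1, -0.1]), 'effort': array([  0. , -41.2, -23.2,   0.1,   0. ,  -0. ]), 'ee_pos': array([ 172.9, -547.8,  213.1]), 'ee_rot': array([-179.9,   -0. ,   17.5]), 'force': array([-0.3,  0.5, -0.3]), 'torque': array([ 0.,  0., -0.]), 'gripper_force': 0.0, 'gripper_width': 91.49916915400259}
scene cam at [256.2 568.2 855.4]
lane 0.95 [324.8 290.8] z-plane [622.3  44.9  -0. ] depth [561.4 134.6 147.8]
rack_first 0.29 [348.8 268.8] z-plane [611.1 -40.8   0. ] depth [605.2 -26.9  21.1]
hook_stud 0.89 [332.3 310.2] z-plane [544.7 131.2  90. ] depth [537.2 143.7 112. ]
follower_grip 0.85 [318.9 186.7] z-plane [ 754.8 -128.1  127. ] depth [729.9 -89.9 168. ]
follower_grip 0.77 [329.8 298.6] z-plane [549.5 132.7 127. ] depth [543.9 143.7 145.9]
follower 0.89 [335.9 329.2] z-plane [540.7 123.6  14. ] depth [535.1 135.7  35.8]
follower 0.57 [317.6 229.9] z-plane [739.2 -95.5  14. ] depth [731.1 -81.9  33.4]
jar_1 0.77 [350.2 267.2] z-plane [610.9 -46.9   0. ] depth [601.2 -29.1  25.1]
[... 601 characters left out ...]
41.9 121.5  93.3]
follower_grip 0.87 [262.4 189.6] z-plane [545.6 136.8 127. ] depth [546.5 124.9 137. ]
follower_grip 0.59 [350.2 242.4] z-plane [749.9 -76.9 127. ] depth [ 743.5 -136.5  181.1]
follower 0.65 [354.3 293.7] z-plane [ 757.5 -124.7   14. ] depth [ 753.9 -148.7   43.2]
follower 0.57 [266.5 228.1] z-plane [545.2 120.8  14. ] depth [546.5 102.9  29. ]
jar_1 0.92 [293.5 277.4] z-plane [618.4 -52.1   0. ] depth [ 625.7 -158.9  111.2]
jar_1 0.83 [288.6 350.3] z-plane [ 610.9 -258.8    0. ] depth [ 612.8 -283.2   35.7]
jar_1 0.79 [288.4 310.3] z-plane [ 608.3 -153.1    0. ] depth [ 617.3 -245.   110.2]
jar_1 0.7 [389.9 298. ] z-plane [ 838.6 -129.6    0. ] depth [ 831.8 -149.5   22.9]
```

View pics/scene0.png

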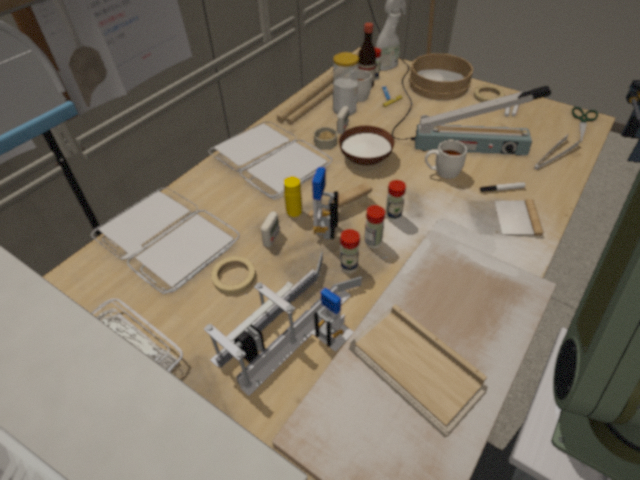

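View pics/side0.png

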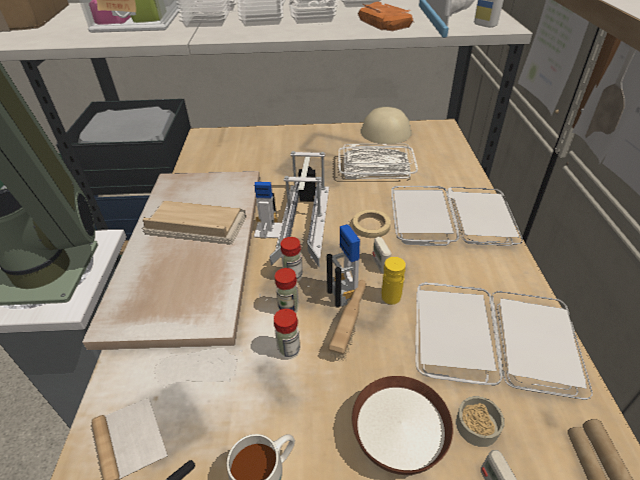

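Scene: small follower's handle at (330,300), big one at (319,187), red jars at (349,248), (375,225) and (397,198), with the yellow decoy at (292,197). The side picture shows the same layout: lane running away at (300,220), small follower at (263,190), jars at (290,255), (286,290) and (286,330).

```bash
cat > b.py <<'E'
from h import *
np.set_printoptions(precision=2,suppress=True)
c=optics.camera_info("wrist");print(c["mount"],c["camera_matrix"])
# caps: red pixels, top-plane centroid; handles: blue
for n in ("scene","side"):
    f=np.load(f"f_{n}.npz");C=cam(n);W=cloud(C,f["d"]);hsv=cv2.cvtColor(f["im"],cv2.COLOR_RGB2HSV)
    red=((hsv[...,0]<8)|(hsv[...,0]>172))&(hsv[...,1]>150)&(hsv[...,2]>90)&(f["d"]>0)
    k,l,st,ce=cv2.connectedComponentsWithStats(red.astype(np.uint8))
    for i in range(1,k):
        if st[i,4]>60:
            P=W[l==i];z=np.percentile(P[:,2],95);T=P[abs(P[:,2]-z)<4]
            if 80<z<140: print(n,"cap",ce[i],"ztop",z,"mid",(T.min(0)+T.max(0))/2,T.max(0)-T.min(0))
    blu=(abs(hsv[...,0].astype(int)-110)<14)&(hsv[...,1]>150)&(f["d"]>0)
    k,l,st,ce=cv2.connectedComponentsWithStats(blu.astype(np.uint8))
    for i in range(1,k):
        P=W[l==i]
        if st[i,4]>60 and P[:,0].mean()>400:
            z=np.percentile(P[:,2],95);T=P[abs(P[:,2]-z)<4];(m,sz,a)=cv2.minAreaRect(T[:,:2].astype(np.float32));print(n,"handle",ce[i],"ztop",z,m,sz,a)
E
python3 b.py
```

```text
[[  -0.     -0.97   -0.25   70.84]
 [   1.     -0.     -0.      1.14]
 [   0.     -0.25    0.97 -170.54]
 [   0.      0.      0.      1.  ]] [[348.74   0.   326.37]
 [  0.   348.74 243.61]
 [  0.     0.     1.  ]]
scene cap [396.6  187.93] ztop 109.2328995666827 mid [ 608.17 -257.35  107.95] [41.46 41.21  5.33]
scene cap [375.12 213.77] ztop 109.75566292563443 mid [ 606.49 -146.24  108.32] [41.69 43.18  5.12]
scene cap [349.41 238.22] ztop 109.61471003856188 mid [614.84 -45.77 108.26] [43.67 41.17  5.23]
scene handle [318.37 182.73] ztop 185.93361445751097 (739.517333984375, -108.95478057861328) (19.32732582092285, 52.734249114990234) 23.459680557250977
scene handle [330.49 300.19] ztop 148.63411484938135 (544.1315307617188, 137.91390991210938) (13.627119064331055, 38.66377639770508) 85.70350646972656
side cap [290.91 245.48] ztop 110.09072770742564 mid [617.38 -49.86 108.94] [40.41 44.61  5.5 ]
side cap [285.68 277.87] ztop 110.46583224060491 mid [ 608.83 -150.96  109.07] [41.55 46.5   5.16]
side cap [285.64 320.08] ztop 110.34066130044344 mid [ 611.7  -260.94  109.22] [41.91 44.28  5.71]
side handle [262.96 189.09] ztop 149.23043946332865 (548.1634521484375, 132.8011474609375) (15.142521858215332, 39.46250915527344) 84.35369110107422
side handle [349.25 242.37] ztop 186.60413809493252 (743.938720703125, -114.29096221923828) (20.03606414794922, 55.90237808227539) 20.535560607910156
```

Call:
send_rows(targets=[[[0, 0, -0.018, 0.11, 0.21, 0.015, -1], [0, 0, -0.018, 0.11, 0.21, 0.015, -1], [0, 0, -0.018, 0.11, 0.21, 0.015, -1], [0, 0, -0.018, 0.11, 0.21, 0.015, -1], [0, 0, -0.018, 0.11, 0.21, 0.015, -1], [0, 0, -0.018, 0.11, 0.21, 0.015, -1], [0, 0, -0.018, 0.11, 0.21, 0.015, -1], [0, 0, -0.018, 0.11, 0.21, 0.015, -1], [0, 0, -0.018, 0.11, 0.21, 0.015, -1], [0, 0, -0.018, 0.11, 0.21, 0.015, -1], [0, 0, -0.018, 0.11, 0.21, 0.015, -1], [0, 0, -0.018, 0.11, 0.21, 0.015, -1]]])

```text
time_s: 2.0
ee_pos: [437.7, -42.4, 250.4]
ee_rot: [180.0, -0.1, -2.0]
force: [0.7, -1.0, -0.1]
gripper_width: 91.2
gripper_force: 0.0
```

Call:
send_rows(targets=[[[0, 0, -0.009, 0.18, 0.11, 0.02, -1], [0, 0, -0.009, 0.18, 0.11, 0.02, -1], [0, 0, -0.009, 0.18, 0.11, 0.02, -1], [0, 0, -0.009, 0.18, 0.11, 0.02, -1], [0, 0, -0.009, 0.18, 0.11, 0.02, -1], [0, 0, 0, 0, 0, 0, -1]]])

```text
time_s: 2.6
ee_pos: [620.8, 68.4, 268.7]
ee_rot: [-179.9, -0.1, -5.8]
force: [-0.2, -0.8, -0.7]
gripper_width: 91.3
gripper_force: 0.0
```

```bash
cat > c.py <<'E'
from h import *
np.set_printoptions(precision=1,suppress=True)
C=cam("wrist");im,d=optics.grab_frame("wrist");np.savez("f_wrist",im=im,d=d,R=C[1],t=C[2])
cv2.imwrite("pics/w0.png",im[:,:,::-1]);W=cloud(C,d)
for name in ("lane","rack_first","stop_range","hook_stud","follower_grip","follower","jar_1"):
    for r in optics.place_of("wrist",name):
        a=r["at"];z={"lane":0,"stop_range":50,"hook_stud":90,"follower_grip":127,"follower":14,"jar_1":0,"rack_first":0}[name]
        print(name,round(r["conf"],2),np.array(a),"z-plane",atz(C,a,z))
hsv=cv2.cvtColor(im,cv2.COLOR_RGB2HSV)
for nm,m in (("red",((hsv[...,0]<8)|(hsv[...,0]>172))&(hsv[...,1]>150)&(hsv[...,2]>90)),("blue",(abs(hsv[...,0].astype(int)-110)<14)&(hsv[...,1]>150))):
    k,l,st,ce=cv2.connectedComponentsWithStats((m&(d>0)).astype(np.uint8))
    for i in range(1,k):
        P=W[l==i]
        if st[i,4]>60:
            z=np.percentile(P[:,2],90);T=P[abs(P[:,2]-z)<4];mm,sz,a=cv2.minAreaRect(T[:,:2].astype(np.float32));print(nm,ce[i],"ztop",z,np.array(mm),np.array(sz),a)
# rails: points at 30..40mm in the lane area
Q=W[(d>0)&(abs(W[...,2]-35)<5)];Q=Q[(abs(Q[:,0]-640)<80)&(Q[:,1]>60)&(Q[:,1]<260)]
for y in range(70,260,20):
    S=Q[abs(Q[:,1]-y)<3]
    if len(S): h,e=np.histogram(S[:,0],bins=np.arange(560,720,4));print(y,[(int(e[i]),int(h[i])) for i in np.nonzero(h>2)[0]])
E
python3 c.py
```

```text
stop_range 0.69 [173.3 203.4] z-plane [654.  236.7  50. ]
hook_stud 0.85 [278.7 305.4] z-plane [536.8 128.3  90. ]
follower_grip 0.6 [553.3  56.9] z-plane [ 747.1 -130.6  127. ]
follower 0.72 [286.5 275. ] z-plane [544.3 127.4  14. ]
follower 0.69 [467.   87.2] z-plane [ 745.9 -104.6   14. ]
jar_1 0.96 [500.3 201.6] z-plane [ 609.2 -151.6    0. ]
jar_1 0.93 [589.5 194. ] z-plane [ 607.4 -262.6    0. ]
jar_1 0.86 [417.6 203.8] z-plane [617.1 -47.8   0. ]
red [546.4 216.7] ztop 108.4691129669618 [ 606.9 -149.8] [43.6 43.1] 57.2555046081543
red [444.1 218.8] ztop 108.53291568826229 [615.7 -48.8] [43.6 42.4] 42.021759033203125
red [634.5 208.3] ztop 97.43060268602048 [ 604.5 -240.4] [22.6  5.3] 10.706564903259277
blue [561.5  52.8] ztop 185.17960049545698 [ 742.3 -111.8] [21.6 58. ] 21.289302825927734
blue [266.  299.2] ztop 147.52275126170557 [563.1 132.1] [15.3  8.2] 80.84346771240234
70 [(592, 7), (596, 18), (600, 14), (656, 6), (660, 17), (664, 20)]
90 [(596, 18), (600, 18), (604, 9), (656, 3), (660, 14), (664, 17), (668, 12)]
110 [(596, 5), (600, 20), (604, 15), (608, 3), (660, 6), (664, 13), (668, 20)]
130 [(564, 3), (568, 4), (600, 9), (604, 18), (608, 17), (612, 7), (660, 5), (664, 18), (668, 17), (672, 16)]
150 [(560, 11), (568, 15), (604, 23), (608, 16), (612, 22), (664, 11), (668, 18), (672, 19), (676, 6)]
170 [(604, 10), (608, 17), (612, 18), (616, 8), (668, 17), (672, 19), (676, 17)]
190 [(604, 10), (608, 12), (612, 19), (616, 19), (620, 3), (668, 10), (672, 18), (676, 20), (680, 6)]
210 [(612, 8), (616, 7), (620, 4)]
230 [(612, 3), (616, 7), (620, 7), (624, 4), (672, 4), (676, 17), (680, 18), (684, 15)]
250 [(612, 3), (616, 19), (620, 17), (624, 20), (676, 12), (680, 21), (684, 15), (688, 12)]
```

View pics/w0.png

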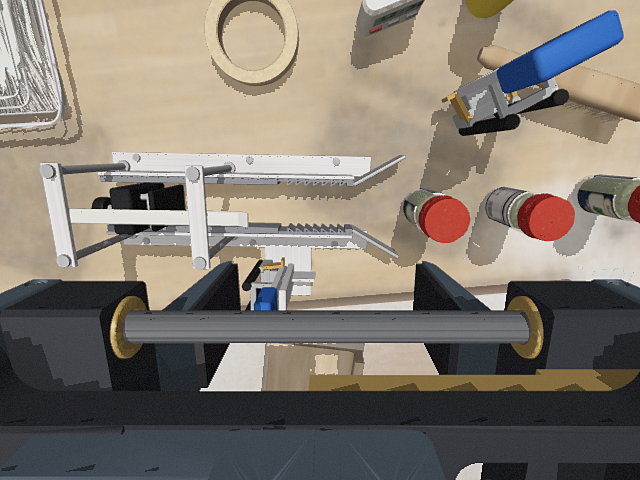

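Wrist: the lane runs right to left, with its mouth at about (365,212) and bends at (357,183) and (367,240). The small follower at (265,295) is partly hidden by the fingers, so I'll move for a clear view.

Call:
send_rows(targets=[[[0, 0, -0.005, -0.2, 0.1, 0, -1], [0, 0, -0.005, -0.2, 0.1, 0, -1], [0, 0, 0, -0.2, 0.1, 0, -1], [0, 0, 0, 0, 0, 0, -1]]])

```text
time_s: 3.4
ee_pos: [492.2, 126.7, 270.8]
ee_rot: [-180.0, 0.1, -6.7]
force: [0.6, -0.4, 0.7]
gripper_width: 90.9
gripper_force: 0.0
```

```bash
cat > d.py <<'E'
from h import *
np.set_printoptions(precision=1,suppress=True)
f=np.load("f_wrist.npz");K=cam("wrist")[0];C0=(K,f["R"],f["t"])
for p in ((357,183),(367,240)): print("bend",atz(C0,p,36))
C=cam("wrist");im,d=optics.grab_frame("wrist");cv2.imwrite("pics/w1.png",im[:,:,::-1])
hsv=cv2.cvtColor(im,cv2.COLOR_RGB2HSV);W=cloud(C,d)
m=(abs(hsv[...,0].astype(int)-110)<14)&(hsv[...,1]>150)&(d>0)
k,l,st,ce=cv2.connectedComponentsWithStats(m.astype(np.uint8))
for i in range(1,k):
    P=W[l==i]
    if st[i,4]>60:
        z=np.percentile(P[:,2],90);T=P[abs(P[:,2]-z)<3];mm,sz,a=cv2.minAreaRect(T[:,:2].astype(np.float32));print("blue",ce[i],"ztop",z,np.array(mm),np.array(sz),a)
for nm,z in (("hook_stud",90),("follower_grip",127),("stop_range",50),("lane",0)):
    for r in optics.place_of("wrist",nm): print(nm,r["conf"],r["at"],atz(C,r["at"],z))
for nm,Wc,dd in (("w0",cloud(C0,f["d"]),f["d"]),("w1",W,d)):
    Q=Wc[(dd>0)&(abs(Wc[...,2]-34.5)<3)];Q=Q[(Q[:,1]>60)&(Q[:,1]<200)]
    for lo,hi in ((585,625),(650,685)):
        S=Q[(Q[:,0]>lo)&(Q[:,0]<hi)]
        if len(S)<50: continue
        A=np.polyfit(S[:,1],S[:,0],1);r=S[:,0]-np.polyval(A,S[:,1]);g=abs(r)<10;A=np.polyfit(S[g,1],S[g,0],1);r=S[g,0]-np.polyval(A,S[g,1])
        print(nm,"rail",A,"x at y=38",np.polyval(A,38),"at 237",np.polyval(A,237),"spread",np.percentile(r,[2,98]))
E
python3 d.py
```

```text
bend [654.2  29.   36. ]
bend [586.   22.6  36. ]
blue [308.6 174.7] ztop 148.25402780283002 [545.6 134.8] [15.1 41.1] 82.84294891357422
hook_stud 0.56 [321.2, 173.8] [542.3 125.   90. ]
follower_grip 0.73 [308.9, 175.2] [544.6 135.1 127. ]
stop_range 0.9 [200.9, 78.1] [650.9 237.2  50. ]
w0 rail [  0.1 591. ] x at y=38 595.9097085632908 at 237 621.4362530150868 spread [-6.5  5. ]
w0 rail [  0.1 655.2] x at y=38 659.1180221611393 at 237 679.5783575167528 spread [-5.2  6.2]
w1 rail [  0.1 589.2] x at y=38 594.415441193983 at 237 621.5494087455293 spread [-6.4  5.4]
w1 rail [  0.1 653.1] x at y=38 657.6579433255862 at 237 681.7190307122992 spread [-5.7  5.7]
```

View pics/w1.png

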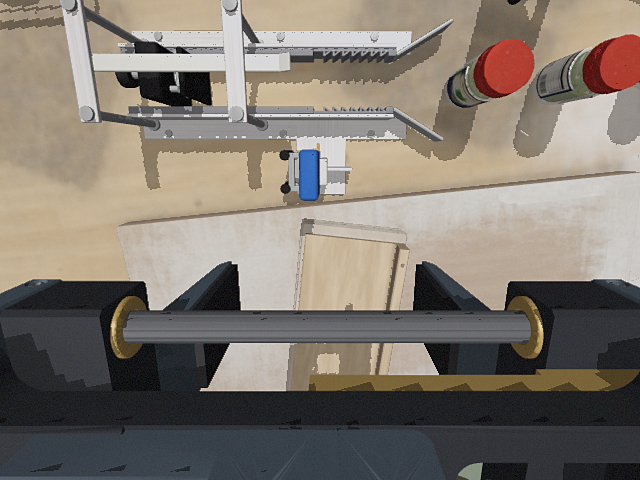

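Call:
send_rows(targets=[[[0, 0, 0, 0.13, 0.02, -0.2, -1], [0, 0, 0, 0.13, 0.02, -0.15, -1], [0, 0, 0, 0, 0, 0, -1], [0, 0, 0, 0, 0, 0, -1]]])

```text
time_s: 4.05
ee_pos: [549.6, 133.1, 198.9]
ee_rot: [179.9, 0.1, -6.9]
force: [-0.2, 0.7, 0.6]
gripper_width: 91.2
gripper_force: 0.0
```

```bash
python3 -c "
from h import *
s=env.state();print(s['ee_pos'],s['ee_rot'],s['qvel'])"
```

```text
[549.56211289 133.05979705 198.92595276] [ 1.79942777e+02  1.41712897e-01 -6.93203787e+00] [ 0.37404969 -2.79328876 -0.80998054  0.11249833  0.14890719  0.05975202]
```

Call:
send_rows(targets=[[[0, 0, 0, -0.018, 0.007, -0.13, -1], [0, 0, 0, 0, 0, -0.13, -1], [0, 0, 0, 0, 0, -0.12, -1], [0, 0, 0, 0, 0, 0, 0.3], [0, 0, 0, 0, 0, 0, 1], [0, 0, 0, 0, 0, 0, 1], [0, 0, 0, 0, 0, 0, 1], [0, 0, 0, 0, 0, 0, 1], [0, 0, 0, 0, 0, 0, 1], [0, 0, 0, 0, 0, 0, 1]]], grip_force=45)

```text
time_s: 5.05
ee_pos: [545.6, 135.1, 124.2]
ee_rot: [-180.0, -0.0, -6.9]
force: [0.1, 1.2, -0.7]
gripper_width: 37.7
gripper_force: 0.0
```

Call:
send_rows(targets=[[[0, 0, 0, 0, 0, 0, 1], [0, 0, 0, 0, 0, 0, 1], [0, 0, 0, 0, 0, 0, 1], [0, 0, 0, 0, 0, 0, 1], [0, 0, 0, 0, 0, 0, 1]]])

```text
time_s: 5.55
ee_pos: [545.6, 135.4, 124.0]
ee_rot: [-180.0, -0.0, -6.9]
force: [-0.4, 1.3, 0.1]
gripper_width: 15.6
gripper_force: 45.0
```

Call:
send_rows(targets=[[[0, 0, 0, 0, 0, 0.05, 1], [0, 0, 0, 0, 0, 0.05, 1], [0, 0, 0, 0, 0, 0.05, 1], [0, 0, 0, 0, 0, 0, 1], [0, 0, 0, 0, 0, 0, 1]]])

```text
time_s: 6.05
ee_pos: [545.6, 134.9, 154.4]
ee_rot: [180.0, -0.0, -6.9]
force: [-0.3, 0.1, -3.5]
gripper_width: 16.0
gripper_force: 45.0
```

```bash
python3 -c "
from h import *
s=env.state();print(s['ee_pos'],s['force'],s['gripper_width'])"
```

```text
[545.58064366 134.86974154 154.42716981] [-0.28986438  0.05923599 -3.52093009] 16.036174829264247
```

Call:
send_rows(targets=[[[0, 0, 0, 0.006, 0.05, 0, 1], [0, 0, 0, 0.006, 0.05, 0, 1], [0, 0, 0, 0.006, 0.05, 0, 1], [0, 0, 0, 0, 0, 0, 1]]])

```text
time_s: 6.45
ee_pos: [549.3, 166.8, 153.7]
ee_rot: [-180.0, 0.0, -6.8]
force: [-0.9, 0.7, -3.0]
gripper_width: 15.8
gripper_force: 45.0
```

Call:
send_rows(targets=[[[0, 0, 0, 0, 0, 0.22, 1], [0, 0, 0, 0, 0, 0.22, 1], [0, 0, 0, 0.044, -0.192, 0, 1], [0, 0, 0, 0.043, -0.192, 0, 1], [0, 0, 0, 0.043, -0.192, 0, 1], [0, 0, 0, 0.043, -0.192, 0, 1], [0, 0, 0, 0.043, -0.192, 0, 1], [0, 0, 0, 0.044, -0.193, 0, 1], [0, 0, 0, 0.043, -0.193, 0, 1], [0, 0, 0, 0, 0, 0, 1], [0, 0, 0, 0, 0, 0, 1]]])

```text
time_s: 7.55
ee_pos: [609.5, -104.8, 241.4]
ee_rot: [-180.0, 0.1, -7.0]
force: [0.1, 0.1, -2.9]
gripper_width: 15.8
gripper_force: 45.0
```

```bash
cat > e.py <<'E'
from h import *
np.set_printoptions(precision=1,suppress=True)
import sys
O=np.array([627,38.5]);u=np.array([.12,.993]);n=np.array([-.993,.12])
def lane(p): q=np.array(p)[:2]-O;return np.array([q@u,q@n])
s=env.state();print("tcp",s["ee_pos"],"lane",lane(s["ee_pos"]),s["ee_rot"],s["force"],s["gripper_width"])
for nm in ("scene","side"):
    im,d=optics.grab_frame(nm);C=cam(nm);W=cloud(C,d);hsv=cv2.cvtColor(im,cv2.COLOR_RGB2HSV)
    cv2.imwrite(f"pics/{sys.argv[1]}_{nm}.png",cv2.resize(im[120:360,180:500],(800,600))[:,:,::-1])
    red=((hsv[...,0]<8)|(hsv[...,0]>172))&(hsv[...,1]>150)&(hsv[...,2]>90)&(d>0)
    blu=(abs(hsv[...,0].astype(int)-110)<14)&(hsv[...,1]>150)&(d>0)
    for tag,m in (("cap",red),("blue",blu)):
        k,l,st,ce=cv2.connectedComponentsWithStats(m.astype(np.uint8))
        for i in range(1,k):
            P=W[l==i];z=np.percentile(P[:,2],95);T=P[abs(P[:,2]-z)<4];mid=(T.min(0)+T.max(0))/2
            mid[:2]+= {"scene":[1.7,-2.],"side":[-1.7,2.]}[nm]
            if st[i,4]>40 and 80<z<300 and 450<mid[0]<690 and mid[1]<300: print(nm,tag,ce[i],"z",z,mid[:2],"lane",lane(mid),"ext",(T.max(0)-T.min(0))[:2])
E
python3 e.py p1
```

```text
tcp [ 609.5 -104.8  241.4] lane [-144.4    0.2] [-180.     0.1   -7. ] [ 0.1  0.1 -2.9] 15.779367946399
scene cap [396.4 188. ] z 109.47302448228021 [ 610.8 -259.3] lane [-297.6  -19.7] ext [42.2 42.8]
scene cap [378.  215.9] z 109.48207458067945 [ 601.1 -148.5] lane [-188.8    3.3] ext [28.4 43.2]
scene cap [349.4 238.4] z 109.53959192039423 [616.9 -47.2] lane [-86.3  -0.3] ext [43.2 41.2]
scene blue [373.1 176.4] z 267.4469300337254 [ 596.5 -103. ] lane [-144.1   13.3] ext [11.7 23.6]
side cap [295.1 249.8] z 137.18051394756367 [628.  -90.8] lane [-128.3  -16.5] ext [10.4 27.4]
side cap [285.7 278. ] z 110.17182941485939 [ 607.2 -147.9] lane [-187.5   -2.7] ext [41.6 44.7]
side cap [285.6 320.3] z 110.46338615833372 [ 610.1 -259.1] lane [-297.6  -19. ] ext [41.6 44.8]
side blue [285. 214.] z 262.62185761157116 [ 627.4 -111. ] lane [-148.4  -18.4] ext [4.  7.1]
```

Call:
send_rows(targets=[[[0, 0, 0, 0, 0, -0.2, 1], [0, 0, 0, 0, 0, -0.2, 1], [0, 0, 0, 0, 0, -0.15, 1], [0, 0, 0, 0, 0, -0.06, 1], [0, 0, 0, 0, 0, -0.03, 1], [0, 0, 0, 0, 0, -0.01, 1], [0, 0, 0, 0, 0, 0, 1]]])

```text
time_s: 8.35
ee_pos: [610.8, -104.1, 113.4]
ee_rot: [180.0, -0.2, -6.8]
force: [-0.9, -0.8, -3.8]
gripper_width: 15.6
gripper_force: 45.0
```

Call:
send_rows(targets=[[[0, 0, 0, 0.003, 0.025, -0.005, 1], [0, 0, 0, 0.003, 0.025, 0, 1], [0, 0, 0, 0.007, 0.06, 0, 1], [0, 0, 0, 0.007, 0.06, 0, 1], [0, 0, 0, 0.007, 0.06, 0, 1], [0, 0, 0, 0.007, 0.06, 0, 1], [0, 0, 0, 0.007, 0.06, 0, 1], [0, 0, 0, 0.007, 0.06, 0, 1], [0, 0, 0, 0.007, 0.06, 0, 1]]])

```text
time_s: 9.25
ee_pos: [620.8, -9.0, 110.9]
ee_rot: [180.0, 0.0, -6.9]
force: [-0.1, -1.9, -1.3]
gripper_width: 16.2
gripper_force: 45.0
```

```bash
python3 e.py p2
```

```text
tcp [620.8  -9.  110.9] lane [-48.    0.5] [180.    0.   -6.9] [-0.1 -1.9 -1.3] 16.152957312124364
scene cap [396.4 187.9] z 109.45845996714172 [ 610.8 -259.4] lane [-297.8  -19.7] ext [42.  41.3]
scene cap [375.1 214.1] z 110.07931437931222 [ 608.5 -148.4] lane [-187.8   -4.1] ext [42.1 40.6]
scene cap [323.9 261. ] z 109.17545087669048 [627.7  38. ] lane [-0.4 -0.7] ext [43.4 42.2]
scene blue [317.9 174.2] z 298.78058209798445 [655.5   3.1] lane [-31.8 -32.5] ext [2.3 3.4]
scene blue [344.  244.8] z 139.46959591677077 [606.   -4.5] lane [-45.2  15.7] ext [ 7.6 15.2]
side cap [285.8 278. ] z 110.49413062720417 [ 607.2 -148.3] lane [-187.8   -2.8] ext [41.7 46.4]
side cap [285.5 320.3] z 110.37236055609752 [ 610.  -259.3] lane [-297.8  -18.9] ext [41.8 43. ]
side blue [294.7 233.8] z 124.5604345257903 [638.9 -14.7] lane [-51.4 -18.2] ext [0.1 1.4]
```

Call:
send_rows(targets=[[[0, 0, 0, 0.007, 0.06, 0, 1], [0, 0, 0, 0.007, 0.06, 0, 1], [0, 0, 0, 0.007, 0.06, 0, 1], [0, 0, 0, 0.007, 0.06, 0, 1], [0, 0, 0, 0.004, 0.04, 0, 1], [0, 0, 0, 0.003, 0.025, 0, 1], [0, 0, 0, 0.002, 0.015, 0, 1], [0, 0, 0, 0, 0, 0, 1]]])

```text
time_s: 10.15
ee_pos: [628.2, 54.2, 111.0]
ee_rot: [-180.0, -0.0, -6.9]
force: [0.1, 0.1, -2.8]
gripper_width: 15.7
gripper_force: 45.0
```

Call:
send_rows(targets=[[[0, 0, 0, -0.007, -0.06, 0, 1], [0, 0, 0, -0.007, -0.06, 0, 1], [0, 0, 0, 0, 0, 0.2, 1], [0, 0, 0, 0, 0, 0.22, 1], [0, 0, 0, 0, 0, 0.22, 1], [0, 0, 0, -0.02, -0.195, 0, 1], [0, 0, 0, -0.02, -0.195, 0, 1], [0, 0, 0, -0.02, -0.195, 0, 1], [0, 0, 0, -0.02, -0.195, 0, 1], [0, 0, 0, -0.02, -0.195, 0, 1], [0, 0, 0, -0.02, -0.195, 0, 1], [0, 0, 0, 0, 0, 0, 1]]])

```text
time_s: 11.35
ee_pos: [600.1, -210.0, 238.7]
ee_rot: [179.8, -0.0, -7.2]
force: [0.6, 0.5, -3.3]
gripper_width: 15.6
gripper_force: 45.0
```

```bash
python3 e.py p3
```

```text
tcp [ 600.1 -210.   238.7] lane [-250.    -3.1] [179.8  -0.   -7.2] [ 0.6  0.5 -3.3] 15.559503314197569Traceback (most recent call last):
  File "e.py", line 15, in <module>
    P=W[l==i];z=np.percentile(P[:,2],95);T=P[abs(P[:,2]-z)<4];mid=(T.min(0)+T.max(0))/2
                                                                   ~~~~~^^^
    return umr_minimum(a, axis, None, out, keepdims, initial, where)
ValueError: zero-size array to reduction operation minimum which has no identity
```

```bash
sed -i 's/            P=W\[l==i\];z/            if st[i,4]<40: continue\n            P=W[l==i];z/' e.py; sed -i 's/<4\];mid/<6];mid/' e.py; python3 e.py p4
```

```text
tcp [ 600.4 -207.1  238.7] lane [-247.1   -3.1] [-180.     0.    -7.1] [ 0.6  1.  -3.5] 16.18385345616059
scene cap [375.  213.8] z 109.31028662230146 [ 608.6 -147.8] lane [-187.2   -4.1] ext [41.9 42.1]
scene cap [303.4 279.4] z 109.48270948081901 [634.3 103.9] lane [65.9  0.6] ext [43.8 42.9]
scene blue [397.6 156.5] z 259.7343736674493 [ 585.9 -202.7] lane [-244.4   11.9] ext [ 9.6 24.9]
side cap [299.9 205.2] z 111.45447429499723 [636.7 105.1] lane [67.3 -1.6] ext [32.5 50.6]
side cap [285.5 320.3] z 110.20689066276167 [ 609.9 -259.7] lane [-298.1  -18.8] ext [41.8 45.1]
side blue [277.7 252.6] z 247.65126398521588 [ 619.  -213.7] lane [-251.4  -22.3] ext [5.  6.2]
```

Call:
send_rows(targets=[[[0, 0, 0, 0, 0.005, -0.2, 1], [0, 0, 0, 0, 0, -0.2, 1], [0, 0, 0, 0, 0, -0.15, 1], [0, 0, 0, 0, 0, -0.06, 1], [0, 0, 0, 0, 0, -0.03, 1], [0, 0, 0, 0, 0, 0, 1]]])

```text
time_s: 12.1
ee_pos: [601.9, -202.3, 113.3]
ee_rot: [180.0, -0.1, -6.8]
force: [-3.5, 1.7, 2.8]
gripper_width: 16.2
gripper_force: 45.0
```

Call:
send_rows(targets=[[[0, 0, 0, 0, 0, 0, 1]]])

```text
time_s: 12.2
ee_pos: [601.9, -202.4, 113.3]
ee_rot: [-180.0, -0.1, -6.8]
force: [-3.0, 0.4, 6.5]
gripper_width: 15.8
gripper_force: 45.0
```

```bash
sed -i 's/im\[120:360,180:500\]/im[150:330,200:440]/' e.py; python3 e.py p5
```

```text
tcp [ 601.9 -202.4  113.3] lane [-242.2   -3.9] [-180.    -0.1   -6.8] [-3.   0.4  6.5] 15.80199854812276
scene cap [402.2 187.8] z 156.19779044261895 [ 583.  -217.5] lane [-259.5   12.9] ext [1.  5.1]
scene cap [375.  213.9] z 109.31539119703393 [ 608.3 -148.2] lane [-187.7   -3.8] ext [43.9 40.8]
scene cap [303.4 279.3] z 109.3531265649314 [634.3 103.4] lane [65.3  0.5] ext [43.2 42.8]
scene blue [392.7 199.4] z 140.30173965692703 [ 587.1 -198.1] lane [-239.7   11.3] ext [ 5.4 21.8]
side cap [300.2 204.1] z 110.69984677180645 [636.6 104.3] lane [66.5 -1.6] ext [32.8 45.7]
side cap [293.3 280.5] z 229.70350353556236 [ 630.  -279.4] lane [-315.4  -41.1] ext [0.4 5.9]
side cap [285.5 320.4] z 110.22311030010461 [ 610.  -259.1] lane [-297.6  -18.8] ext [41.9 43.2]
side blue [282.3 299.6] z 106.67869300296681 [ 601.6 -208.5] lane [-248.3   -4.4] ext [37.8  4.6]
```

View pics/p5_scene.png

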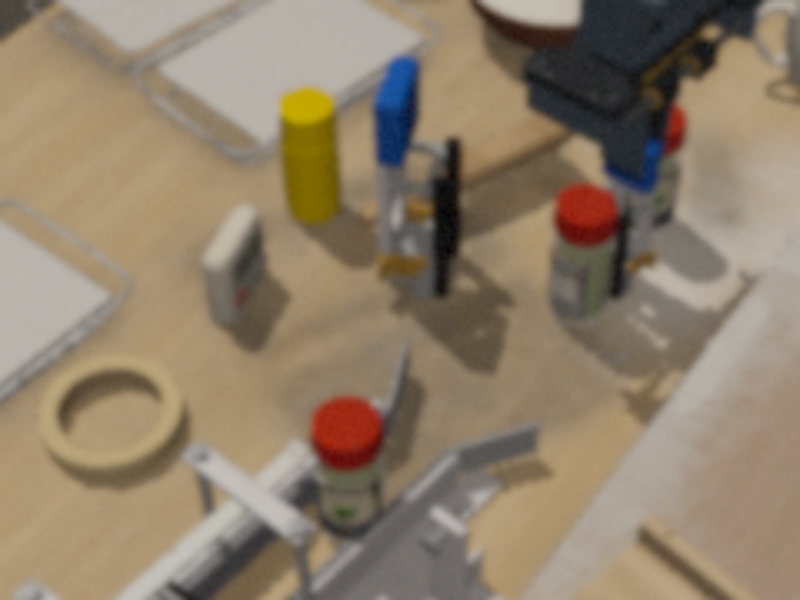

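Call:
send_rows(targets=[[[0, 0, 0, 0.0, 0.0, 0.01, 1], [0, 0, 0, 0.003, 0.025, 0, 1], [0, 0, 0, 0.003, 0.025, 0, 1], [0, 0, 0, 0.006, 0.06, 0, 1], [0, 0, 0, 0.006, 0.06, 0, 1], [0, 0, 0, 0.007, 0.07, 0, 1], [0, 0, 0, 0.007, 0.07, 0, 1], [0, 0, 0, 0.007, 0.07, 0, 1]]])

```text
time_s: 13.1
ee_pos: [609.6, -126.2, 113.5]
ee_rot: [179.9, -0.1, -6.8]
force: [-0.2, 2.3, -2.2]
gripper_width: 16.0
gripper_force: 45.0
```

```bash
python3 e.py p6
```

```text
tcp [ 609.6 -126.2  113.5] lane [-165.6   -2.5] [179.9  -0.1  -6.8] [-0.2  2.3 -2.2] 15.983700536769224
scene cap [398.2 188.8] z 200.57472310410122 [ 569.8 -157.4] lane [-201.4   33.3] ext [ 4.3 26. ]
scene cap [356.4 230.6] z 109.85225432229518 [616.7 -77.5] lane [-116.4   -3.7] ext [43.8 41.9]
scene cap [303.4 279.5] z 109.44431324549677 [634.7 103.6] lane [65.5  0.2] ext [43.3 43.1]
scene blue [373.8 216.2] z 135.5059791990556 [ 595.9 -123.8] lane [-164.9   11.4] ext [10.9 22.5]
side cap [285.5 320.4] z 110.52687212705649 [ 610.1 -259.4] lane [-297.9  -19. ] ext [41.7 44.4]
side blue [287.8 270.3] z 114.10931901719411 [ 610.  -130.2] lane [-169.5   -3.3] ext [40.2  6.7]
```

View pics/p6_side.png

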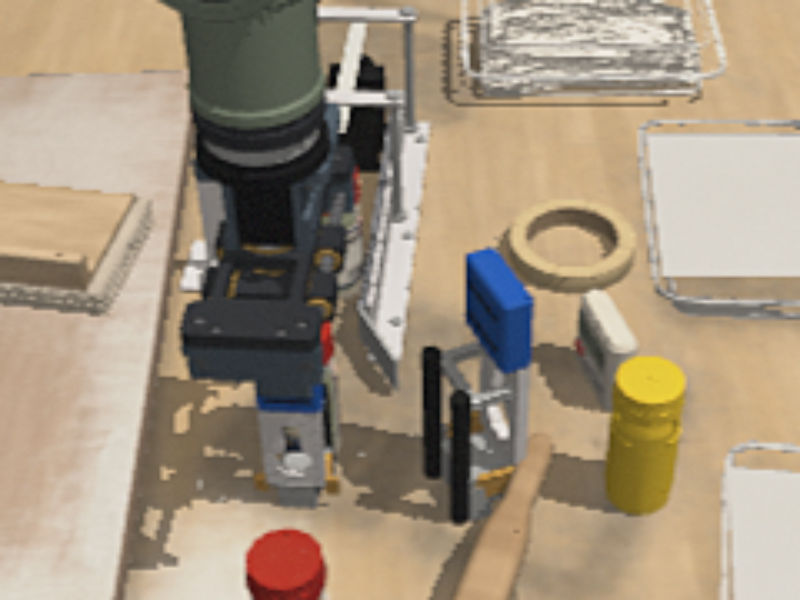

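Side view: the follower stands upright behind jar 2, at (300,450) in the crop. Jar 3 is nearest the camera at (287,570).

Call:
send_rows(targets=[[[0, 0, 0, 0.007, 0.07, 0, 1], [0, 0, 0, 0.007, 0.07, 0, 1], [0, 0, 0, 0.007, 0.07, 0, 1], [0, 0, 0, 0.007, 0.07, 0, 1], [0, 0, 0, 0.007, 0.07, 0, 1], [0, 0, 0, 0.007, 0.07, 0, 1], [0, 0, 0, 0.007, 0.07, 0, 1], [0, 0, 0, 0.007, 0.06, 0, 1]]])

```text
time_s: 14.0
ee_pos: [620.5, -16.4, 113.7]
ee_rot: [180.0, -0.0, -6.9]
force: [0.7, 2.7, -3.2]
gripper_width: 15.4
gripper_force: 45.0
```

```bash
python3 e.py p7
```

```text
tcp [620.5 -16.4 113.7] lane [-55.3  -0.2] [180.   -0.   -6.9] [ 0.7  2.7 -3.2] 15.435318084600226
scene cap [396.5 187.9] z 109.40779094869768 [ 610.1 -258.6] lane [-297.1  -18.9] ext [42.1 42.9]
scene cap [324.7 260.4] z 110.2866207739458 [625.9  36.4] lane [-2.2  0.8] ext [41.8 44.3]
scene cap [303.6 279.5] z 109.43147815056544 [634.  103.4] lane [65.2  0.9] ext [43.6 42.6]
scene blue [345.9 242.9] z 135.26685425135923 [606.8 -15.6] lane [-56.1  13.6] ext [14.9 23.3]
side cap [285.6 320.4] z 110.21335687098156 [ 610.1 -260. ] lane [-298.4  -19. ] ext [41.8 44.7]
side blue [293.9 235.5] z 125.26830269041777 [638.  -23.4] lane [-60.1 -18.3] ext [2.6 6.3]
```

Call:
send_rows(targets=[[[0, 0, 0, 0.005, 0.05, 0, 1], [0, 0, 0, 0.006, 0.05, 0, 1], [0, 0, 0, 0.006, 0.05, 0, 1], [0, 0, 0, 0.006, 0.05, 0, 1], [0, 0, 0, 0.006, 0.05, 0, 1], [0, 0, 0, 0.006, 0.045, 0, 1], [0, 0, 0, 0.004, 0.03, 0, 1], [0, 0, 0, 0.002, 0.015, 0, 1], [0, 0, 0, 0, 0, 0, 1]]])

```text
time_s: 15.0
ee_pos: [628.1, 50.9, 113.6]
ee_rot: [179.9, 0.0, -6.8]
force: [-1.7, -5.1, 9.6]
gripper_width: 15.5
gripper_force: 45.0
```

```bash
python3 e.py p8
```

```text
tcp [628.1  50.9 113.6] lane [12.4  0.4] [179.9   0.   -6.8] [-1.7 -5.1  9.6] 15.517336545862621
scene cap [396.4 188. ] z 109.33687517673903 [ 609.6 -259.2] lane [-297.7  -18.5] ext [42.  40.5]
scene cap [300.9 282.7] z 109.89938324026258 [634.9 120. ] lane [81.9  2. ] ext [43.1 84.8]
scene blue [325.3 260.6] z 141.4792393326912 [616.6  54. ] lane [14.2 12.2] ext [ 8.8 19.9]
side cap [285.6 320.3] z 110.4494205595986 [ 610.  -260.7] lane [-299.2  -19. ] ext [41.8 45.9]
side blue [297.5 217.4] z 134.37062505217875 [645.3  40.2] lane [  3.9 -18. ] ext [2.4 9.3]
```

Likely the follower rocked in the high grip. I'll back off 12 mm, let it stand, and regrip deeper and harder.

Call:
send_rows(targets=[[[0, 0, 0, -0.004, -0.03, 0, 1], [0, 0, 0, -0.004, -0.03, 0, 1], [0, 0, 0, 0, 0, 0, 1], [0, 0, 0, 0, 0, 0, 0.3], [0, 0, 0, 0, 0, 0, 0.3], [0, 0, 0, 0, 0, 0, 0.3], [0, 0, 0, 0, 0, 0, 0.3]]])

```text
time_s: 15.8
ee_pos: [626.5, 39.1, 112.3]
ee_rot: [-180.0, 0.1, -6.9]
force: [0.2, 0.9, 0.0]
gripper_width: 31.8
gripper_force: 0.0
```

```bash
sed -i 's/200:440/210:450/' e.py; python3 e.py p9
```

```text
tcp [626.5  39.1 112.3] lane [0.6 0.6] [-180.     0.1   -6.9] [0.2 0.9 0. ] 31.77476619734669
scene cap [396.5 188. ] z 109.39110594547367 [ 610.6 -259.3] lane [-297.7  -19.4] ext [40.3 41.3]
scene cap [301.2 282.9] z 109.3622669830683 [632.6 119.1] lane [80.7  4.1] ext [42.7 85.3]
scene blue [327.3 258. ] z 151.6998888492172 [612.9  57.3] lane [17.  16.3] ext [1.3 5.2]
side cap [285.6 320.3] z 110.39111916240007 [ 609.9 -259.4] lane [-297.8  -18.8] ext [42.  44.2]
```

View pics/p9_scene.png

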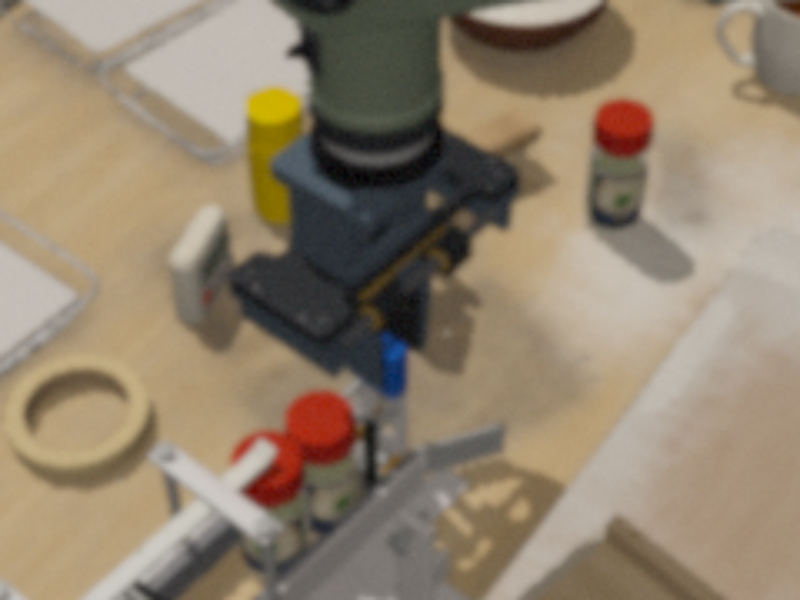

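Two jars are in the lane at (320,440) and (270,470). The follower stands behind them, and jar 3 at (620,160) is untouched.

Call:
send_rows(targets=[[[0, 0, 0, 0, 0, -0.035, 0.3], [0, 0, 0, 0, 0, -0.035, 0.3], [0, 0, 0, 0, 0, 0, 1], [0, 0, 0, 0, 0, 0, 1], [0, 0, 0, 0, 0, 0, 1], [0, 0, 0, 0, 0, 0, 1], [0, 0, 0, 0, 0, 0, 1]]], grip_force=60)

```text
time_s: 16.6
ee_pos: [626.6, 38.8, 98.6]
ee_rot: [180.0, 0.0, -6.9]
force: [-0.2, -0.3, -3.5]
gripper_width: 15.7
gripper_force: 60.0
```

Call:
send_rows(targets=[[[0, 0, 0, 0, 0, 0.22, 1], [0, 0, 0, 0, 0, 0.22, 1], [0, 0, 0, 0, 0, 0.22, 1], [0, 0, 0, -0.012, -0.197, 0, 1], [0, 0, 0, -0.013, -0.198, 0, 1], [0, 0, 0, -0.013, -0.198, 0, 1], [0, 0, 0, -0.013, -0.198, 0, 1], [0, 0, 0, -0.013, -0.198, 0, 1], [0, 0, 0, -0.013, -0.198, 0, 1], [0, 0, 0, -0.013, -0.198, 0, 1], [0, 0, 0, -0.012, -0.198, 0, 1], [0, 0, 0, -0.012, -0.197, 0, 1]]])

```text
time_s: 17.8
ee_pos: [603.6, -318.6, 230.7]
ee_rot: [-180.0, 0.0, -6.9]
force: [0.3, -1.0, -3.2]
gripper_width: 15.9
gripper_force: 60.0
```

Call:
send_rows(targets=[[[0, 0, 0, 0, 0, 0, 1], [0, 0, 0, 0, 0, 0, 1]]])

```text
time_s: 18.0
ee_pos: [603.6, -317.8, 230.2]
ee_rot: [-179.9, 0.1, -7.0]
force: [0.5, 0.3, -3.5]
gripper_width: 15.5
gripper_force: 60.0
```

```bash
python3 e.py p10
```

```text
tcp [ 603.6 -317.8  230.2] lane [-356.6  -19.5] [-179.9    0.1   -7. ] [ 0.5  0.3 -3.5] 15.469951355836168
scene cap [396.5 188. ] z 109.51831115354591 [ 609.9 -258.9] lane [-297.4  -18.7] ext [40.6 44. ]
scene cap [301.1 282.6] z 109.43316674835906 [635.1 118.6] lane [80.5  1.6] ext [46.6 87.1]
scene blue [423.3 127.2] z 267.8057608380412 [ 589.7 -315. ] lane [-355.5   -5.4] ext [11.2 26. ]
side cap [301.9 199.2] z 111.07819466904566 [640.9 120.1] lane [82.7 -4. ] ext [40.3 83.9]
side cap [294.3 318.9] z 150.68046706644733 [ 628.1 -292.5] lane [-328.6  -40.8] ext [0. 0.]
```

Call:
send_rows(targets=[[[0, 0, 0, 0, 0, -0.2, 1], [0, 0, 0, 0, 0, -0.2, 1], [0, 0, 0, 0, 0, -0.15, 1], [0, 0, 0, 0, 0, -0.06, 1], [0, 0, 0, 0, 0, -0.03, 1], [0, 0, 0, 0, 0, -0.01, 1], [0, 0, 0, 0, 0, 0, 1], [0, 0, 0, 0, 0, 0, 1]]])

```text
time_s: 18.9
ee_pos: [605.1, -317.5, 102.8]
ee_rot: [179.9, -0.2, -6.9]
force: [0.4, -0.6, -3.1]
gripper_width: 16.1
gripper_force: 60.0
```

Call:
send_rows(targets=[[[0, 0, 0, 0.001, 0.025, -0.01, 1], [0, 0, 0, 0.001, 0.025, 0, 1], [0, 0, 0, 0.003, 0.05, 0, 1], [0, 0, 0, 0.004, 0.06, 0, 1], [0, 0, 0, 0.004, 0.07, 0, 1], [0, 0, 0, 0.004, 0.07, 0, 1], [0, 0, 0, 0.004, 0.07, 0, 1], [0, 0, 0, 0.004, 0.07, 0, 1], [0, 0, 0, 0.004, 0.07, 0, 1], [0, 0, 0, 0.004, 0.07, 0, 1]]])

```text
time_s: 19.9
ee_pos: [610.7, -199.9, 99.0]
ee_rot: [180.0, -0.0, -6.9]
force: [-0.3, -0.8, -2.7]
gripper_width: 15.5
gripper_force: 60.0
```

```bash
python3 e.py p11
```

```text
tcp [ 610.7 -199.9   99. ] lane [-238.6  -12.5] [180.   -0.   -6.9] [-0.3 -0.8 -2.7] 15.500690556545342
scene cap [372.  211.5] z 109.41739663729237 [ 617.3 -150.7] lane [-189.1  -13.1] ext [43.4 41.8]
scene cap [301.4 282.6] z 109.4852449951233 [633.2 119.8] lane [81.4  3.6] ext [44.1 86.6]
scene blue [390.7 196.6] z 145.97848054399012 [ 595.5 -186.2] lane [-226.9    4.3] ext [2.  7.4]
side cap [303.1 198.9] z 110.6240762382177 [645.5 120.4] lane [83.5 -8.6] ext [31.  85.4]
```

Call:
send_rows(targets=[[[0, 0, 0, 0.0035, 0.06, 0, 1], [0, 0, 0, 0.0035, 0.07, 0, 1], [0, 0, 0, 0.0035, 0.07, 0, 1], [0, 0, 0, 0.0035, 0.07, 0, 1], [0, 0, 0, 0.0035, 0.07, 0, 1], [0, 0, 0, 0.0035, 0.07, 0, 1], [0, 0, 0, 0.0035, 0.07, 0, 1], [0, 0, 0, 0.0035, 0.07, 0, 1], [0, 0, 0, 0.0035, 0.07, 0, 1], [0, 0, 0, 0.0035, 0.07, 0, 1], [0, 0, 0, 0.0035, 0.07, 0, 1], [0, 0, 0, 0.006, 0.05, 0, 1]]])

```text
time_s: 21.2
ee_pos: [619.6, -37.7, 99.0]
ee_rot: [180.0, 0.0, -6.8]
force: [0.2, -1.6, -2.2]
gripper_width: 15.7
gripper_force: 60.0
```

```bash
python3 e.py p12
```

```text
tcp [619.6 -37.7  99. ] lane [-76.6  -1.8] [180.    0.   -6.8] [ 0.2 -1.6 -2.2] 15.749101006655591
scene cap [331.5 252.8] z 109.31818120717624 [626.1  10.1] lane [-28.3  -2.5] ext [42.4 43.7]
scene cap [301.4 282.7] z 109.63631760095153 [633.5 119.1] lane [80.8  3.2] ext [44.2 85.2]
scene blue [351.7 236.6] z 143.43220084543506 [605.7 -27.6] lane [-68.2  13.2] ext [0.9 4.9]
```

Call:
send_rows(targets=[[[0, 0, 0, 0.005, 0.06, 0, 1], [0, 0, 0, 0.005, 0.06, 0, 1], [0, 0, 0, 0.005, 0.06, 0, 1], [0, 0, 0, 0.005, 0.05, 0, 1], [0, 0, 0, 0.006, 0.05, 0, 1], [0, 0, 0, 0.006, 0.05, 0, 1], [0, 0, 0, 0.006, 0.05, 0, 1], [0, 0, 0, 0, 0, 0, 1]]])

```text
time_s: 22.1
ee_pos: [627.4, 38.6, 99.0]
ee_rot: [-179.9, -0.0, -6.8]
force: [0.8, 1.2, -3.8]
gripper_width: 15.7
gripper_force: 60.0
```

```bash
sed -i 's/\[150:330,210:450\]/[180:360,180:420]/' e.py; python3 e.py p13
```

```text
tcp [627.4  38.6  99. ] lane [ 0.1 -0.4] [-179.9   -0.    -6.8] [ 0.8  1.2 -3.8] 15.714660765086222
scene cap [302.3 281.6] z 109.58959874934166 [634.3 116.9] lane [78.7  2.1] ext [ 43.5 102.8]
scene cap [275.7 309. ] z 106.59225007576967 [639.3 193.1] lane [155.    6.4] ext [12.1  3.9]
scene blue [329.4 257.3] z 143.732349488378 [612.7  50.4] lane [10.1 15.6] ext [0.9 5. ]
```

View pics/p13_scene.png

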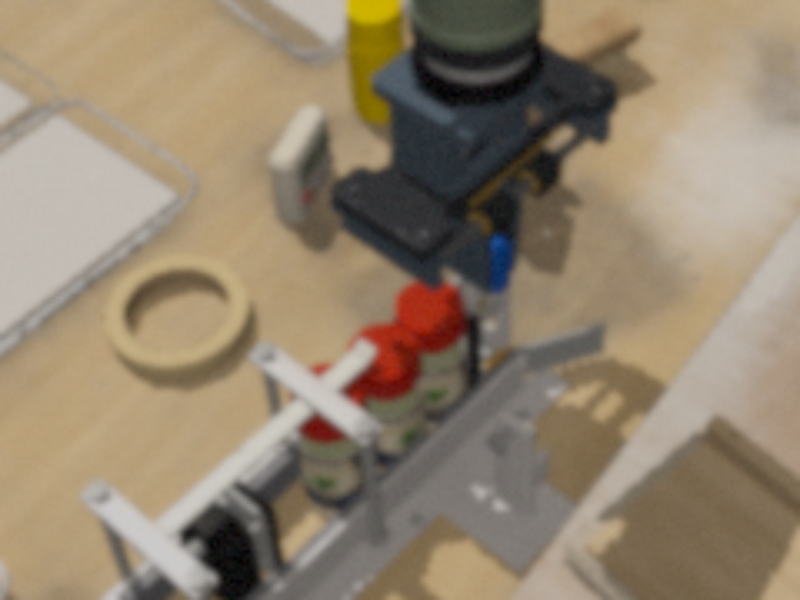

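Scene: all three jars are upright in line between the rails at (430,315), (388,360) and (335,400). The pad is ahead at (250,530). Next I feel for the stop.

Call:
send_rows(targets=[[[0, 0, 0, 0.003, 0.025, 0, 1], [0, 0, 0, 0.003, 0.025, 0, 1], [0, 0, 0, 0.002, 0.02, 0, 1], [0, 0, 0, 0.002, 0.02, 0, 1], [0, 0, 0, 0, 0, 0, 1]]])

```text
time_s: 22.7
ee_pos: [629.4, 55.5, 98.9]
ee_rot: [-180.0, -0.0, -6.9]
force: [1.0, -1.2, -3.7]
gripper_width: 16.0
gripper_force: 60.0
```

Call:
send_rows(targets=[[[0, 0, 0, 0.002, 0.015, 0, 1], [0, 0, 0, 0.002, 0.015, 0, 1], [0, 0, 0, 0.002, 0.015, 0, 1]]])

```text
time_s: 23.0
ee_pos: [630.6, 63.9, 99.0]
ee_rot: [180.0, -0.0, -6.9]
force: [0.6, -3.6, -3.5]
gripper_width: 15.5
gripper_force: 60.0
```

Call:
send_rows(targets=[[[0, 0, 0, 0.002, 0.015, 0, 1], [0, 0, 0, 0.001, 0.015, 0, 1], [0, 0, 0, 0.002, 0.015, 0, 1]]])

```text
time_s: 23.3
ee_pos: [631.5, 73.1, 99.0]
ee_rot: [180.0, -0.0, -6.9]
force: [0.2, -3.7, -2.6]
gripper_width: 15.8
gripper_force: 60.0
```

Call:
send_rows(targets=[[[0, 0, 0, 0.002, 0.015, 0, 1], [0, 0, 0, 0.002, 0.015, 0, 1]]])

```text
time_s: 23.5
ee_pos: [632.3, 79.1, 99.0]
ee_rot: [180.0, -0.0, -6.9]
force: [0.6, -3.0, -3.6]
gripper_width: 15.7
gripper_force: 60.0
```

Call:
send_rows(targets=[[[0, 0, 0, 0.001, 0.015, 0, 1], [0, 0, 0, 0.002, 0.015, 0, 1]]])

```text
time_s: 23.7
ee_pos: [633.0, 84.5, 99.0]
ee_rot: [179.9, -0.0, -6.8]
force: [1.4, -7.2, -3.1]
gripper_width: 15.9
gripper_force: 60.0
```

Call:
send_rows(targets=[[[0, 0, 0, 0.001, 0.01, 0, 1]]])

```text
time_s: 23.8
ee_pos: [633.4, 85.8, 99.2]
ee_rot: [179.8, -0.1, -6.8]
force: [1.2, -7.6, -2.5]
gripper_width: 15.9
gripper_force: 60.0
```

Call:
send_rows(targets=[[[0, 0, 0, 0.001, 0.01, 0, 1]]])

```text
time_s: 23.9
ee_pos: [633.6, 87.5, 99.2]
ee_rot: [179.8, -0.1, -6.8]
force: [1.1, -7.1, -1.8]
gripper_width: 15.4
gripper_force: 60.0
```

Call:
send_rows(targets=[[[0, 0, 0, 0.002, 0.01, 0, 1]]])

```text
time_s: 24.0
ee_pos: [633.9, 89.5, 99.2]
ee_rot: [179.8, -0.1, -6.8]
force: [1.3, -7.5, -2.0]
gripper_width: 16.0
gripper_force: 60.0
```

Call:
send_rows(targets=[[[0, 0, 0, 0.001, 0.01, 0, 1]]])

```text
time_s: 24.1
ee_pos: [634.1, 91.2, 99.2]
ee_rot: [179.8, -0.1, -6.8]
force: [1.0, -8.8, -1.8]
gripper_width: 15.7
gripper_force: 60.0
```

Call:
send_rows(targets=[[[0, 0, 0, 0.001, 0.01, 0, 1]]])

```text
time_s: 24.2
ee_pos: [634.3, 92.9, 99.2]
ee_rot: [179.8, -0.1, -6.8]
force: [0.7, -9.7, -2.3]
gripper_width: 15.6
gripper_force: 60.0
```

Call:
send_rows(targets=[[[0, 0, 0, 0.001, 0.01, 0, 1]]])

```text
time_s: 24.3
ee_pos: [634.5, 94.5, 99.3]
ee_rot: [179.7, -0.1, -6.8]
force: [-0.2, -10.6, -1.5]
gripper_width: 16.2
gripper_force: 60.0
```

Call:
send_rows(targets=[[[0, 0, 0, 0.001, 0.008, 0, 1]]])

```text
time_s: 24.4
ee_pos: [634.7, 95.8, 99.3]
ee_rot: [179.7, -0.1, -6.8]
force: [0.4, -9.9, -1.7]
gripper_width: 15.7
gripper_force: 60.0
```

Call:
send_rows(targets=[[[0, 0, 0, -0.001, -0.01, 0, 1], [0, 0, 0, -0.001, -0.01, -0.002, 1], [0, 0, 0, 0, 0, 0, 1]]])

```text
time_s: 24.7
ee_pos: [634.1, 95.0, 98.7]
ee_rot: [-179.9, -0.0, -6.9]
force: [1.2, -1.8, -1.7]
gripper_width: 16.1
gripper_force: 60.0
```

Call:
send_rows(targets=[[[0, 0, 0, 0, -0.007, -0.001, 1], [0, 0, 0, 0, 0, 0, 1]]])

```text
time_s: 24.9
ee_pos: [633.9, 94.0, 98.6]
ee_rot: [-179.9, 0.0, -6.9]
force: [0.8, -0.8, -2.1]
gripper_width: 15.4
gripper_force: 60.0
```

Call:
send_rows(targets=[[[0, 0, 0, -0.001, -0.008, 0, 1], [0, 0, 0, 0, 0, 0, 1]]])

```text
time_s: 25.1
ee_pos: [633.7, 91.9, 98.5]
ee_rot: [-180.0, 0.0, -6.9]
force: [-0.2, 0.2, -1.7]
gripper_width: 15.7
gripper_force: 60.0
```

Call:
send_rows(targets=[[[0, 0, 0, -0.001, -0.008, 0, 1], [0, 0, 0, 0, 0, 0, 1]]])

```text
time_s: 25.3
ee_pos: [633.6, 90.1, 98.5]
ee_rot: [-180.0, 0.0, -6.9]
force: [-0.2, 2.2, -0.6]
gripper_width: 15.7
gripper_force: 60.0
```

Call:
send_rows(targets=[[[0, 0, 0, 0, 0, 0, 0.5], [0, 0, 0, 0, 0, 0, 0.5], [0, 0, 0, 0, 0, 0, 0.5], [0, 0, 0, 0, 0, 0, 0.5]]])

```text
time_s: 25.7
ee_pos: [633.7, 89.7, 98.5]
ee_rot: [180.0, -0.0, -6.9]
force: [0.5, -0.4, 0.4]
gripper_width: 22.9
gripper_force: 0.0
```

Call:
send_rows(targets=[[[0, 0, 0, 0, 0, 0.03, 0.5], [0, 0, 0, 0, 0, 0.05, 0.5], [0, 0, 0, 0, 0, 0.1, 0.5], [0, 0, 0, 0, 0, 0.2, 0.5], [0, 0, 0, 0, 0, 0.2, 0.5], [0, 0, 0, -0.2, -0.2, 0.1, 0.5], [0, 0, 0, -0.2, -0.2, 0, 0.5], [0, 0, 0, -0.2, -0.2, 0, 0.5], [0, 0, 0, -0.2, -0.1, 0, 0.5], [0, 0, 0, 0, 0, 0, 0.5]]])

```text
time_s: 26.7
ee_pos: [484.8, -36.1, 232.2]
ee_rot: [179.9, 0.1, -7.1]
force: [1.0, 0.6, -0.5]
gripper_width: 22.7
gripper_force: 0.0
```

```bash
python3 e.py p14; python3 - <<'E'
import cv2
a=cv2.imread("pics/p14_scene.png");b=cv2.imread("pics/p14_side.png")
cv2.imwrite("pics/p14.png",cv2.hconcat([cv2.resize(a[250:600,150:550],(400,350)),cv2.resize(b[0:350,200:600],(400,350))]))
E
```

```text
tcp [484.8 -36.1 232.2] lane [-91.1 132.3] [179.9   0.1  -7.1] [ 1.   0.6 -0.5] 22.702501688912736
scene cap [293.2 292.3] z 109.21662283228171 [636.  144.4] lane [106.3   3.8] ext [33.3 47. ]
scene cap [266.5 318.1] z 108.94614734059404 [636.2 220.6] lane [182.   12.7] ext [26.9 59.1]
scene blue [307.5 270.1] z 135.10176266289966 [632.8  91.2] lane [53.   0.5] ext [39.2 16. ]
side cap [303.7 191.2] z 110.72613385681547 [642.  144.6] lane [107.2  -2.1] ext [44.4 93.3]
side blue [298.2 203. ] z 135.65748948533826 [634.3  89.5] lane [51.6 -1.1] ext [39.3 19.9]
```

View pics/p14.png

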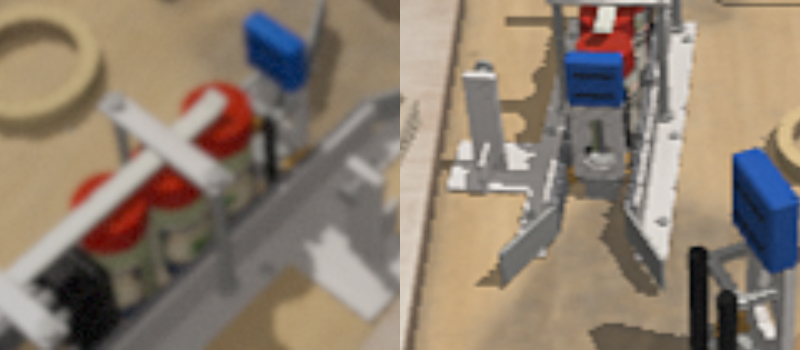

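The three jars stand upright in contact from the follower up to the pad. The follower is vertical with its foot on the table and its back at about lane x = 46 mm, which is a tooth position.

```bash
python3 -c "
from h import *
print(env.job_done())"
```

```text
the job is handed in; nothing more can be done
None
```

The job is handed in: all three jars stand upright in the lane, pressed against the sprung stop, with the follower locked on the table behind them at lane x ≈ 46 mm, in about 27 s; the push peaked at about 11 N in the readings.

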